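Level the scale stand with its spring-loaded screw foot

ROBOT

A 7-joint arm with a two-finger parallel gripper is mounted at the origin on a cart in front of the work surface, level with it; the furniture and walls round the work are solid. World frame = base frame: x ahead of the robot, y to its left, z up, the work surface at z = 0. Lengths are in m, angles in rad, forces in N, time in s.
With the tool pointing down it reaches from about 0.4 to 0.875 m from the base axis. Payload 6.5 kg.
Tool frame: the origin (TCP) lies midway between the tips of the shut fingers; the grasp point (between the pads) lies 19 mm behind it (ctrl.tcp_to_grasp is the distance from the TCP to the grasp point, in m); z points along the fingers, y is the line along which they close (so a half turn about z gives the same grasp; the last joint's range is limited). The gripper opens to 88 mm and grips with 3 to 60 N. Pads are 18 mm wide; open, the fingers measure 123 mm over their backs; the gripper's body (75 mm by 187 mm) begins 45 mm behind the grasp point.
Start: joints at [-1.363, 0.536, -0.004, 1.538, 0.003, 1.067, -0.071], TCP at [0.176, 0.626, 0.215] pointing down, gripper open.
Joint ranges: [-2.7, 2.7], [-0.37, 2.16], [-1.27, 1.26], [0.24, 2.4], [-1.31, 4.45], [0.19, 1.91], [-2.76, 2.76]. Speed limits (rad/s): [2.39, 2.39, 3.14, 3.14, 3.14, 3.14, 3.14].

INTERFACE

Orientations are given as [roll, pitch, yaw] about the fixed x, y, z axes, in that order (R = Rz(yaw) Ry(pitch) Rx(roll)).
In Python, from rig import ctrl, solver, viewer, workorder gives the robot as it stands. Calls block until the motion is done:
- ctrl.move_to(position, orientation): joint-space move of the TCP to a pose.
- ctrl.move_straight(position, rotation=None, vel=0.15, max_force=None): straight line of the TCP; rotation=None keeps the orientation; vel is the mean speed in m/s. With max_force (N) it stops when the force on the tool has changed by that much, and returns True; else False.
- ctrl.move_joints(angles): joint-space move.
- ctrl.open_gripper() and ctrl.grasp(grasp_force=None): open the fingers fully, or close them until they stop; grasp_force is the grip in N (None keeps the last).
- ctrl.wait(seconds).
- solver.ik(position, orientation): joint angles nearest the present ones, or None.
- ctrl.observe(): the state.
- viewer.get_image(name): name is "scene" or "top" or "wrist"; returns a dict with "frame" (420x560x3 uint8, red, green, blue), "intrinsics" (3x3 intrinsics, pixels), "k1" (the pictures are not rectified: a ray, as slopes to the right and down, at radius r is drawn at 1 + k1 r^2 times it, then the intrinsics apply), "cam_to_world" (4x4, takes a point from camera to world coordinates). Camera axes: x right, y up, looking along -z (the intrinsics and any distortion apply to the point x, -y, -z); pixel columns grow to the right and rows downward; lengths in m; the calibration is good to about 2 mm. A picture is of the moment at which its call begins. There is no depth.
A pose or a line that the arm cannot do raises ctrl.IKError and nothing moves.
- workorder.finish_job(): hands the job in; it is judged then, once.
The state is a dict: "clock": time; "joint_positions": joint angles; "qd": joint speeds; "joint_torque": joint torques, N m; "ee_pos": TCP position; "tcp_rot": TCP orientation; "wrist_force": force on the tool from outside, world axes, zero at the start; "moment": the same for the moment, N m; "grip_width": finger opening in m; "grip_force": force on a finger pad.
Only numpy, scipy, OpenCV 4.12 (cv2) and the standard library are available. Lean on these libraries where they do the work, as an engineer would, in place of code of your own. Each camera call takes 0.05 s, during which the arm holds its last target. There are 200 camera calls.

TASK

Level the small metal scale stand: lay the red spirit level lengthwise on the blue strip of its sprung shelf and let go of it, then grip the black foot knob, press it firmly down until the foot stands on its rubber pad, and turn it until the bubble rests between the two black rings while you press. Finish still gripping the knob and pressing the foot onto its pad with the bubble centred; leave the tin, cup, bell and dredge shaker where they stand.

Things in the scene. Friction and masses are not known exactly. Their poses are not given: they have to be found in the camera images.
- stand: Fixed metal scale stand, base plate 130 x 310 x 6 mm; it cannot slide. Origin: centre of its underside; z up, y lengthwise. Its sprung shelf (120 x 300 mm) is hinged at the +y end, 240 mm from the knob and foot at the -y end. Left alone the shelf rests 0.045 rad up at the knob end; pressing the knob down with about 3 to 5 N swings it down until the foot meets its pad and takes any further push.
- strip_center (a point): Centre of the blue strip (30 x 160 mm, lengthwise along this frame's y) on the shelf's top face, about 50 mm above the table. The frame tilts with the shelf: y points from the knob towards the hinge, z out of the top face. The hinge is 95 mm on the +y side of this point.
- knob: Black round knob of the levelling screw, 40 mm diameter, 30 mm high. Origin on its axis at its underside, 18 mm above the shelf's top face (a 26 mm wide brass collar, 7 mm high, lies between); z is its axis. It is stiff (0.15 N m) and stays where it is left. Turned anticlockwise seen from above it draws the foot up 4 mm per rad, so the pressed shelf sinks at the knob end; clockwise raises it.
- knob_top (a point): Centre of the knob's top face, 30 mm above the knob's origin, about 110 mm above the table while the shelf is up. At the start the foot is too long: when pressed, the knob end is too high and the knob needs 0.6 to 1.3 rad anticlockwise, which one grasp can do. A push of 10 to 15 N on the knob seats the foot well.
- foot: Screw foot under the knob, black disc 28 mm wide. Origin at its lowest point, on the knob's axis.
- foot_pad: Round rubber pad fixed on the stand's base under the foot, 34 mm wide, 4 mm thick; origin at the centre of its underside, 6 mm above the table.
- spirit_level: Loose red spirit level, 0.2 kg, 150 x 26 mm and 28 mm high, with a yellow-green bubble tube along its top between black end blocks (47 mm high in all). Origin: centre of its underside; x lengthwise, z up. Starts lying on the table. Either end may face the knob. Grasp it across its 26 mm width.
- bubble (a joint): Position of the dark blue bubble (16 mm long) along the level's tube, m: 0 in the middle, positive towards the level's +x end; stops at -0.030 and 0.030. It climbs to the higher end, 1.0 m per rad of tilt (so about 16.7 mm per rad of knob turn while pressed), and takes about 2 s to settle. The two black rings stand at -13 and 13 mm.
- tin: Small tomato tin, 57 mm diameter, 72 mm high, origin under its centre. Bystander.
- cup: Clear plastic cup, 93 mm diameter, 112 mm high, origin under its centre. Bystander.
- bell: Counter bell, 84 mm diameter, 66 mm high, origin under its centre. Bystander.
- dredge: Steel dredge shaker, 59 mm diameter, 97 mm high, origin under its centre. Bystander.

How it is judged:
By the outcome, as a careful person would: the job done as asked, in the order asked, and still so for the second after the job is handed in, while the arm keeps its last pose, push and grip.
It also fails if it takes over 58 s, if anything falls off the work surface, if the arm or the gripper's body presses on something with over 40 N, if the wrist force passes 120 N, or if a joint passes its speed limit or range.

## Working session

There is one attempt and no reset: what is moved stays moved. The work goes in short steps, each a Python script; the robot and the scene stay as the last script left them, time stands still between calls to the robot, and variables do not carry over. Pictures are saved under pics/ and viewed, at most 10 in all, crops included, and the job is handed in when it is done.

```bash
ls; mkdir -p pics; cat > h.py <<'E'
import numpy as np, cv2
from rig import ctrl, solver, viewer, workorder
def shot(n, save=None):
    v=viewer.get_image(n)
    if save: cv2.imwrite('pics/'+save, cv2.cvtColor(v["frame"],cv2.COLOR_RGB2BGR))
    return v
def ray(v,uv):
    K=np.array(v["intrinsics"]); k=float(v["k1"])
    d=cv2.undistortPoints(np.array(uv,float).reshape(-1,1,2),K,np.array([k,0,0,0,0.])).reshape(-1,2)
    M=np.array(v["cam_to_world"])
    D=np.c_[d[:,0],-d[:,1],-np.ones(len(d))]@M[:3,:3].T
    return M[:3,3],D
def onz(v,uv,z):
    o,D=ray(v,uv); return o+D*((z-o[2])/D[:,2])[:,None]
E
python3 - <<'E'
from h import *
a=shot("top","top0.png");b=shot("scene","scene0.png")
for v in(a,b):print(np.round(v["cam_to_world"],3).tolist(),v["k1"])
s=ctrl.observe();print(s["clock"],s["tcp_rot"],s["ee_pos"],s["grip_width"],ctrl.tcp_to_grasp)
E
```

```text
pics
[[0.028, 0.982, -0.189, 0.336], [-1.0, 0.028, -0.001, -0.119], [0.004, 0.189, 0.982, 1.515], [0.0, 0.0, 0.0, 1.0]] 0.03688673693057674
[[0.911, 0.253, -0.326, 0.131], [-0.412, 0.598, -0.688, -1.089], [0.02, 0.761, 0.649, 0.995], [0.0, 0.0, 0.0, 1.0]] -0.17104561309688995
0.1 [-3.13993416e+00  8.60608582e-05  2.86783100e+00] [0.17558686 0.6251952  0.21429002] 0.08789534108203306 0.0187
```

View pics/top0.png

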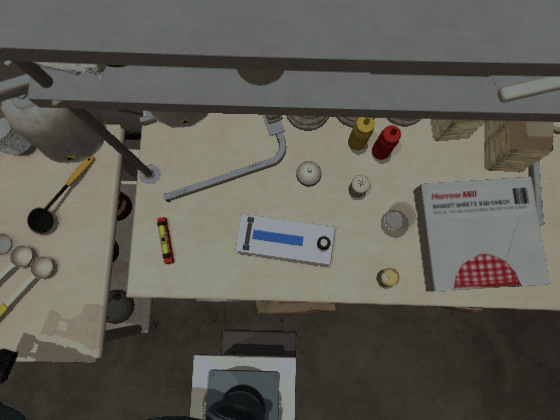

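View pics/scene0.png

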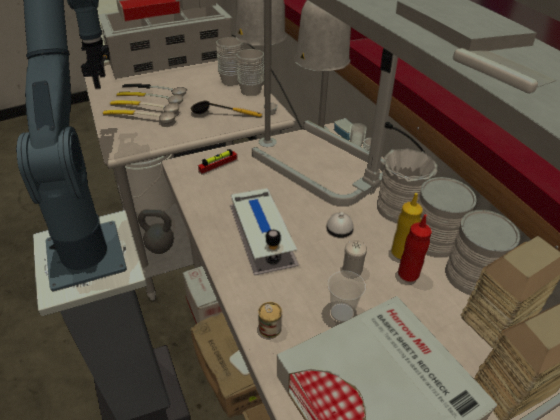

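The top view shows the level at about (165,240), the blue strip at (278,239), and the knob at (323,243). The scene view shows them at (217,160), (260,215) and (273,240).

```bash
cat >> h.py <<'E'
def rect(mask,roi=None):
    m=mask.astype(np.uint8)
    if roi is not None:
        z=np.zeros_like(m);x0,x1,y0,y1=roi;z[y0:y1,x0:x1]=m[y0:y1,x0:x1];m=z
    c=max(cv2.findContours(m,cv2.RETR_EXTERNAL,cv2.CHAIN_APPROX_NONE)[0],key=cv2.contourArea)
    return c
def hsv(v): return cv2.cvtColor(v["frame"],cv2.COLOR_RGB2HSV).astype(int)
def red(v):
    h=hsv(v); return ((h[...,0]<10)|(h[...,0]>170))&(h[...,1]>140)&(h[...,2]>50)
def blue(v):
    h=hsv(v); return (h[...,0]>100)&(h[...,0]<125)&(h[...,1]>120)&(h[...,2]>70)
def yel(v):
    h=hsv(v); return (h[...,0]>20)&(h[...,0]<45)&(h[...,1]>120)&(h[...,2]>70)
def dark(v): return v["frame"].max(2)<60
def cross(v1,p1,v2,p2):
    o1,d1=ray(v1,[p1]);o2,d2=ray(v2,[p2]);d1=d1[0];d2=d2[0]
    t=np.linalg.lstsq(np.c_[d1,-d2],o2-o1,rcond=None)[0]
    a,b=o1+t[0]*d1,o2+t[1]*d2; return (a+b)/2,np.linalg.norm(a-b)
E
python3 - <<'E'
from h import *
a=shot("top");b=shot("scene")
def R(m,roi): return cv2.minAreaRect(rect(m,roi))
def ends(v,r,z):
    q=onz(v,cv2.boxPoints(r),z);return np.round(q[:,:2],4).tolist()
la=R(red(a)|yel(a)|dark(a),(145,185,205,275)); print("lev",la,ends(a,la,.03))
sa=R(blue(a),(240,320,215,260)); sb=R(blue(b),(240,285,190,240)); print("strip",sa,ends(a,sa,.05), cross(a,sa[0],b,sb[0]))
ka=R(dark(a),(312,335,230,255)); kb=R(dark(b),(262,285,225,250)); print("knob",ka,kb,onz(a,[ka[0]],.105))
E
```

```text
lev ((165.05404663085938, 240.32432556152344), (46.031715393066406, 9.535140991210938), 80.53767395019531) [[0.5724, 0.3015], [0.5784, 0.2717], [0.433, 0.2364], [0.4273, 0.2657]]
strip ((277.3600158691406, 237.47996520996094), (49.78031921386719, 8.7681245803833), 8.130102157592773) [[0.5138, -0.0111], [0.5417, -0.0139], [0.5236, -0.1714], [0.4958, -0.168]] (array([ 0.51936697, -0.09152362,  0.05305347]), np.float64(0.002211468393894165))
knob ((323.0, 243.0), (12.0, 12.0), 90.0) ((272.5, 238.5), (15.0, 13.0), 90.0) [[ 0.49886499 -0.23195575  0.105     ]]
```

```bash
python3 - <<'E'
from h import *
pi=np.pi
def t(n,p,yw):
    for y in yw:
        q=solver.ik(p,[pi,0,y]);print(n,round(y,2),None if q is None else np.round(q,2))
t("lev",[.503,.269,.2],[.237,.237-pi,.237+pi])
t("strip",[.519,-.0915,.1],[1.456,1.456-pi])
t("knob",[.501,-.2335,.1],np.arange(-3,3.2,.75))
ctrl.move_to([.503,.269,.2],[pi,0,.237-pi])
v=shot("wrist","w0.png");print(np.round(v["cam_to_world"],3).tolist(),ctrl.observe()["clock"],ctrl.observe()["ee_pos"])
E
```

```text
lev 0.24 [-1.05  0.48  0.65  1.8  -0.35  0.98 -1.59]
lev -2.9 [-0.61  0.42  0.05  1.77 -0.02  0.95  1.26]
lev 3.38 [-0.61  0.42  0.05  1.77 -0.02  0.95  1.26]
strip 1.46 [-0.47  0.61  0.75  1.98 -0.59  0.78  0.51]
strip -1.69 [-0.67  0.8   1.09  1.99 -0.9   0.94 -2.36]
knob -3.0 [-0.08  0.6   0.58  1.91 -0.46  0.77  2.47]
knob -2.25 [ 1.01  0.72 -0.9   1.85  0.7   0.93  2.25]
knob -1.5 [-0.38  0.84  1.09  1.93 -0.91  0.98 -1.92]
knob -0.75 [-0.38  0.84  1.09  1.93 -0.91  0.98 -1.17]
knob 0.0 [-0.2   0.65  0.75  1.92 -0.61  0.81 -0.68]
knob 0.75 [-0.25  0.69  0.83  1.92 -0.68  0.84  0.13]
knob 1.5 [-0.26  0.7   0.85  1.92 -0.7   0.85  0.9 ]
knob 2.25 [-0.11  0.61  0.63  1.91 -0.5   0.78  1.47]
knob 3.0 [-0.08  0.6   0.58  1.91 -0.46  0.77  2.19]
[[-0.237, -0.935, -0.263, 0.435], [0.971, -0.228, -0.065, 0.253], [0.001, -0.271, 0.963, 0.37], [0.0, 0.0, 0.0, 1.0]] 2.0167 [0.50246566 0.27033954 0.20002761]
```

View pics/w0.png

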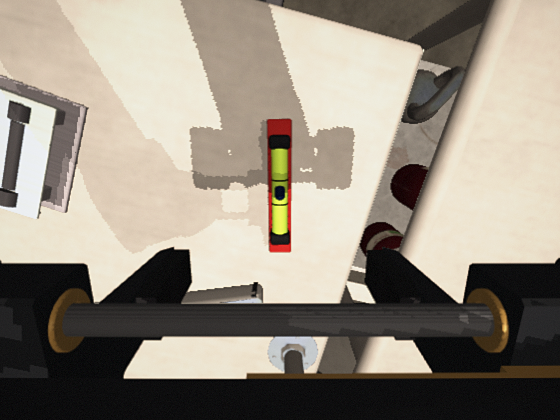

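The wrist view shows the level from (280,119) to (280,251), with the bubble at (280,192) between its rings and clear space around it. I'll refine the pose and grasp it.

```bash
cat >> h.py <<'E'
def levpose(v,roi,z=.028):
    r=cv2.minAreaRect(rect(red(v)|yel(v)|(dark(v)),roi))
    q=onz(v,cv2.boxPoints(r),z); c=q.mean(0); e1=q[1]-q[0];e2=q[2]-q[1]
    L=e1 if np.linalg.norm(e1)>np.linalg.norm(e2) else e2
    return c,np.arctan2(L[1],L[0]),np.linalg.norm(e1),np.linalg.norm(e2),r
E
python3 - <<'E'
from h import *
pi=np.pi
v=shot("wrist"); c,a,*o=levpose(v,(255,305,105,252)); print(c,a,o)
a=(a+pi/2)%pi-pi/2
assert abs(a-.237)<.1
p=[c[0],c[1],.008]
ctrl.move_to([c[0],c[1],.08],[pi,0,a-pi])
print(ctrl.move_straight(p,vel=.08,max_force=8))
ctrl.grasp(30)
s=ctrl.observe();print(s["clock"],s["ee_pos"],s["tcp_rot"],s["grip_width"],s["wrist_force"])
ctrl.move_straight([c[0],c[1],.16],vel=.2)
print(ctrl.observe()["wrist_force"],ctrl.observe()["grip_width"])
shot("wrist","w1.png")
E
```

```text
[0.50279327 0.27076392 0.028     ] 0.250253871758476 [np.float64(0.02389288728584415), np.float64(0.14764271205419105), ((278.5, 185.0), (132.0, 23.0), 90.0)]
False
4.75 [0.50271904 0.27098042 0.00796068] [ 3.14136491e+00  1.71240684e-05 -2.89112185e+00] 0.015900703048174432 [ 0.58792306 -0.06932406 -0.66762626]
[-1.09836436  0.61886002 -2.71090914] 0.015554817158282955
```

View pics/w1.png

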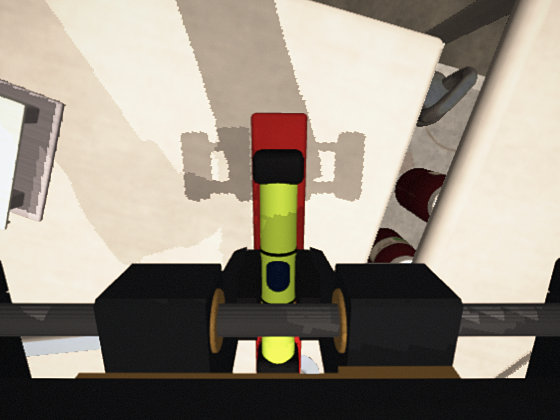

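The level is held straight and its bubble is near the middle. Next I'll hover over the knob end to measure the strip more closely.

```bash
python3 - <<'E'
from h import *
pi=np.pi
ctrl.move_to([.503,-.235,.30],[pi,0,1.456])
v=shot("wrist","w2.png");s=ctrl.observe();print(s["clock"],s["ee_pos"],s["tcp_rot"],np.round(s["joint_positions"],2))
r=cv2.minAreaRect(rect(blue(v)));print(r); q=onz(v,cv2.boxPoints(r),.051);print(q,q.mean(0))
E
```

```text
7.6583 [ 0.50353557 -0.23353307  0.29951791] [-3.14092141e+00 -6.24516347e-04  1.45881151e+00] [-0.15  0.33  0.65  1.72 -0.22  1.16  0.45]
((276.1734619140625, 55.98897933959961), (24.3978328704834, 112.31001281738281), 0.7638984322547913)
[[ 0.49384873 -0.15009967  0.051     ]
 [ 0.51085182 -0.02661517  0.051     ]
 [ 0.53894685 -0.03008288  0.051     ]
 [ 0.52445459 -0.15389932  0.051     ]] [ 0.5170255  -0.09017426  0.051     ]
```

View pics/w2.png

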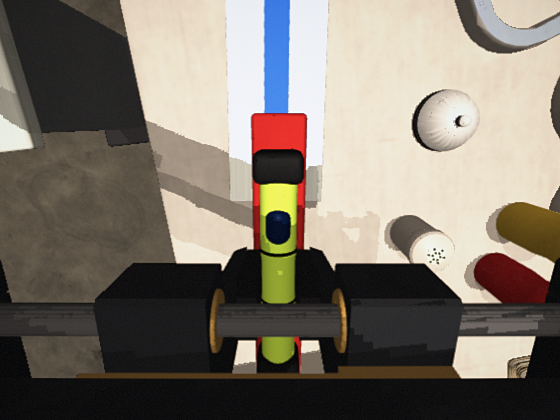

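The strip runs from (264–289,0) down to y=112 in the wrist view, parallel to the held level. I'll place the level now, tilted to match the shelf.

```bash
python3 - <<'E'
from h import *
from scipy.spatial.transform import Rotation as Ro
pi=np.pi; yaw=1.450
ux=np.array([np.sin(yaw),-np.cos(yaw),0]); T=Ro.from_rotvec(-.045*ux)
rot=(T*Ro.from_euler('xyz',[pi,0,yaw])).as_euler('xyz'); n=T.apply([0,0,1]); print(n)
C=np.array([.518,-.091,.051])
ctrl.move_to(C+n*.06,rot)
print(np.round(ctrl.observe()["wrist_force"],2))
print(ctrl.move_straight(C+n*.016,vel=.1,max_force=4))
print(ctrl.move_straight(C+n*.002,vel=.02,max_force=3))
s=ctrl.observe();print(s["clock"],s["ee_pos"],s["wrist_force"])
ctrl.open_gripper()
p=s["ee_pos"]
ctrl.move_straight(p+n*.08,vel=.15)
ctrl.move_to([.5005,-.235,.22],[pi,0,.95])
v=shot("wrist","w3.png");shot("top","t3.png");s=ctrl.observe();print(s["clock"],s["ee_pos"],np.round(s["joint_positions"],2),s["wrist_force"])
E
```

```text
[0.00542079 0.04465701 0.99898767]
[ 0.78 -1.13 -2.43]
False
True
9.6083 [ 0.51853104 -0.09058959  0.06159195] [ 0.91061765 -0.24793811  1.408173  ]
12.2417 [ 0.50075425 -0.23184661  0.21837495] [-0.19  0.44  0.72  1.83 -0.34  1.    0.05] [-0.17120399  0.01961377 -0.99669625]
```

View pics/w3.png

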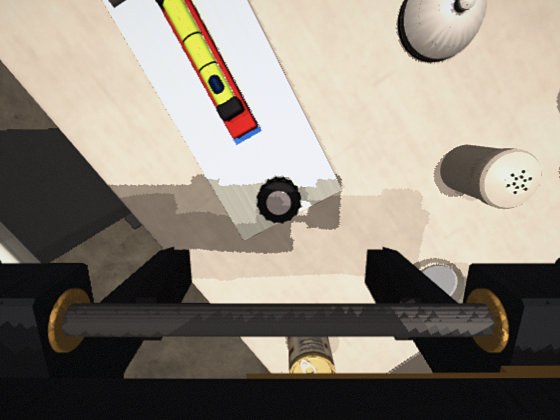

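The level lies on the strip, released, with its knob end at (240,130). The knob is at (279,200). Next I'll grip the knob and press.

```bash
python3 - <<'E'
from h import *
pi=np.pi
v=shot("wrist"); c=rect(dark(v),(245,315,165,232)); (u,r)=cv2.minEnclosingCircle(c); k=onz(v,[u,(u[0]+r,u[1])],.108)
print(u,r,k[0],np.linalg.norm(k[1]-k[0]))
K=k[0]; y0=.9
ctrl.move_to([K[0],K[1],.14],[pi,0,y0])
print(ctrl.move_straight([K[0],K[1],.077],vel=.1,max_force=8))
ctrl.grasp(50)
s=ctrl.observe();print(s["clock"],s["ee_pos"],s["tcp_rot"],s["grip_width"],s["wrist_force"],s["grip_force"])
p=s["ee_pos"].copy(); p+=[-.0002,-.0015,-.020]
print(ctrl.move_straight(p,vel=.02,max_force=12))
s=ctrl.observe();print(s["clock"],s["ee_pos"],s["tcp_rot"],s["wrist_force"])
ctrl.wait(.3);s=ctrl.observe();print(s["ee_pos"],s["wrist_force"])
shot("wrist","w4.png");shot("top","t4.png")
E
```

```text
(279.3214416503906, 200.57142639160156) 23.051307678222656 [ 0.50181202 -0.2323719   0.108     ] 0.02102813398478301
False
14.3083 [ 0.50145833 -0.23212952  0.07683303] [-3.14079333e+00  7.82556516e-05  9.00036866e-01] 0.03834113195916527 [-1.59594752  1.47922127  0.29576977] 50.02581596374512
True
14.8833 [ 0.50108908 -0.23376626  0.06856674] [-3.14108708e+00  2.57878541e-04  8.99227262e-01] [-2.58564416  0.25392092 10.11695773]
[ 0.50106521 -0.23379408  0.06863179] [-1.96416848  0.75228534 10.49608147]
```

View pics/w4.png

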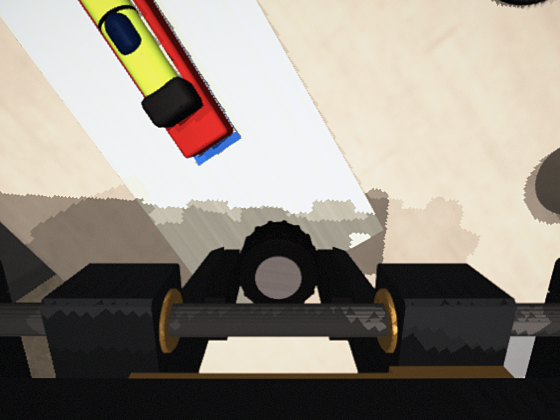

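The wrist view shows the bubble at (123,33), on the knob side just inside or at the near ring. The knob end is still too high. I'll turn 0.5 rad anticlockwise while following the foot down.

```bash
cat >> h.py <<'E'
def press(F,vmax=.01):
    s=ctrl.observe(); f=s["wrist_force"][2]-0.3
    if f<F-1: 
        ctrl.move_straight(s["ee_pos"]+[0,0,-.010],vel=.015,max_force=F-f)
        ctrl.wait(.2); s=ctrl.observe()
    print("t %.1f z %.4f F %s yaw %.3f"%(s["clock"],s["ee_pos"][2],np.round(s["wrist_force"],1),s["tcp_rot"][2]))
def turn(d):
    s=ctrl.observe(); r=s["tcp_rot"].copy(); r[2]+=d
    p=s["ee_pos"]+[0,-.06*d/60,-.004*d]
    ctrl.move_straight(p,rotation=[np.pi,0,r[2]],vel=max(.0005,.004*abs(d)/(abs(d)/.5)))
E
python3 - <<'E'
from h import *
turn(.5); s=ctrl.observe();print(s["clock"],s["ee_pos"],s["wrist_force"],s["tcp_rot"],s["moment"],s["grip_width"])
press(12.5)
ctrl.wait(2); press(12.5)
w=shot("wrist","w5.png"); t=shot("top","t5.png");shot("scene","s5.png")
a=cv2.resize(cv2.imread("pics/t5.png")[195:285,210:350],None,fx=4,fy=4,interpolation=2)
b=cv2.imread("pics/w5.png")[0:240]
c=np.zeros((600,560,3),np.uint8);c[:360]=a;c[360:600]=b;cv2.imwrite("pics/c5.png",c)
E
```

```text
16.0667 [ 0.50017208 -0.23386153  0.06673629] [-4.67350301  1.03588269  8.60050926] [-3.13976260e+00 -1.34151424e-03  1.39911867e+00] [0.42333004 1.56150478 0.02256271] 0.03790764925463394
t 16.5 z 0.0667 F [-0.9  0.6  7.6] yaw 1.399
t 18.9 z 0.0667 F [-1.6  0.2  7.6] yaw 1.399
```

View pics/c5.png

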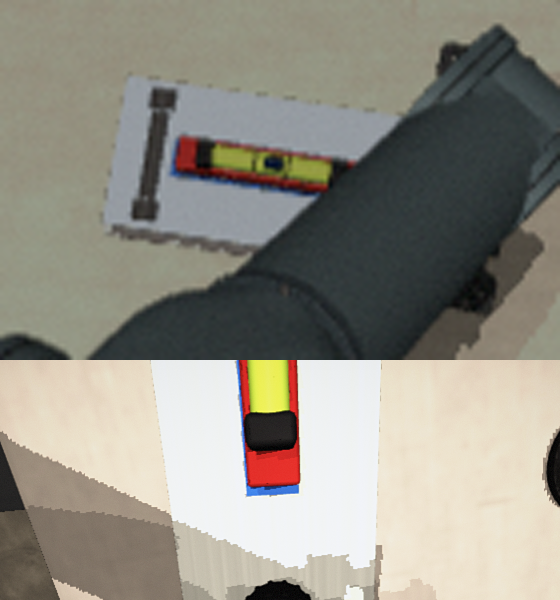

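The bubble sits in the middle between the rings, at crop (272,163) with the tube running 212–330. The push is only 7.6 N, so I'll raise it in small position steps and measure the bubble again.

```bash
python3 - <<'E'
from h import *
p=ctrl.observe()["ee_pos"].copy()
for i in range(12):
    p[2]-=.0003; ctrl.move_straight(p,vel=.003); ctrl.wait(.2)
    s=ctrl.observe(); f=s["wrist_force"]; print(round(p[2],4),round(s["ee_pos"][2],4),np.round(f,1))
    if f[2]>12: break
ctrl.wait(2.2); s=ctrl.observe();print(s["clock"],s["wrist_force"],s["tcp_rot"],s["grip_width"])
shot("top","t6.png"); shot("scene","s6.png")
a=cv2.resize(cv2.imread("pics/t6.png")[222:248,245:305],None,fx=9,fy=9,interpolation=2)
b=cv2.resize(cv2.imread("pics/s6.png")[170:260,220:310],None,fx=4,fy=4,interpolation=2)
c=np.zeros((600,560,3),np.uint8);c[:234,:540]=a;c[236:596,:360]=b;cv2.imwrite("pics/c6.png",c)
E
```

```text
0.0664 0.0668 [-3.1  0.9  6.8]
0.0661 0.0667 [-4.2  0.4  9.6]
0.0658 0.0665 [-4.1  2.  12.4]
23.0417 [-5.35128079  1.47754023 11.65352013] [-3.13641621e+00 -2.81362486e-03  1.39912333e+00] 0.03813639677562412
```

View pics/c6.png

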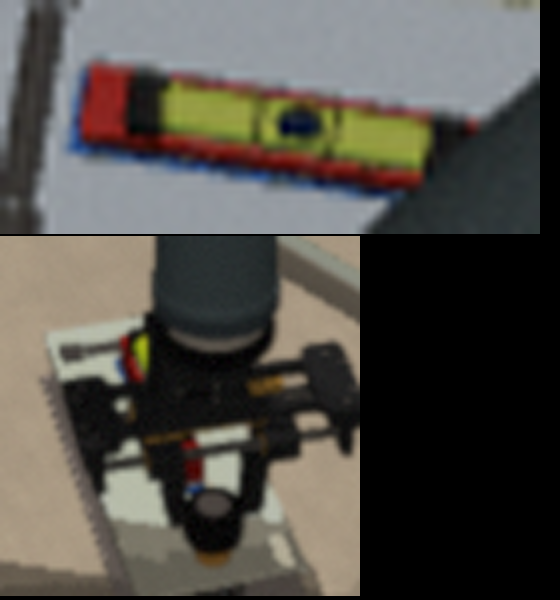

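The bubble is centred at x=299 between the rings at 260 and 335, within about 1 mm. The foot is stiffly seated at 11.7 N, so I'm handing the job in.

```bash
python3 -c "
from rig import workorder
print(workorder.finish_job())"
```

```text
the job is handed in; nothing more can be done
None
```

The job is handed in: the level lies released on the blue strip, the knob is still gripped and pressed onto its pad at about 12 N, the bubble rests within about 1 mm of centre, and I did not touch the tin, cup, bell or dredge shaker (about 23 s on the robot clock).

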